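# Load a test cartridge under the reader's spring flap

## Robot

A 7-joint arm with a two-finger parallel gripper is mounted at the origin on the work surface. World frame = base frame: x ahead of the robot, y to its left, z up, the work surface at z = 0. Lengths are in m, angles in rad, forces in N, time in s.
With the tool pointing down it reaches from about 0.4 to 0.85 m from the base axis. Payload 10.4 kg.
Tool frame: the origin (TCP) lies between the finger pads; the fingertips stand ahead of it and the grasp point (between the pads) lies 5 mm behind it (manip.tip_extent is the z of the fingertips in the tool frame, in m); z points along the fingers, y is the line along which they close (so a half turn about z gives the same grasp; the last joint's range is limited). The gripper opens to 85 mm and grips with 20 to 120 N. Pads are 22 mm wide; open, the fingers measure 114 mm over their backs; the gripper's body (76 mm by 85 mm) begins 54 mm behind the grasp point. The pads swing forward as they close: fully open they stand 13 mm farther back than shut.
Start: joints at [-1.361, 0.332, -0.065, 1.46, 0.022, 1.35, -0.088], TCP at [0.144, 0.608, 0.245] pointing down, gripper open.
Joint ranges: [-2.6, 2.6], [-0.5, 2.12], [-1.47, 1.34], [0.16, 2.42], [-1.27, 4.41], [0.06, 2.06], [-2.6, 2.6]. Speed limits (rad/s): [2.22, 2.22, 2.79, 2.79, 3.14, 3.14, 3.14].

## Interface

Orientations are given as a unit quaternion [x, y, z, w].
In Python, from workcell import status, viewer, manip gives the robot as it stands.
- The arm moves only by the tool play_rows, never from a script. Its argument "plan" is one flat list of numbers, 7 for each row, row after row: the turn, a rotation vector about the tool's x, y, z in degrees, then the shift along the tool's x, y, z in m, then the opening, from 0 (shut) to 1 (fully open). In form: [ax, ay, az, dx, dy, dz, grip, ax, ay, az, dx, dy, dz, grip, ...]. A call has 1 to 20 rows; each row is the pose to reach, as a shift and turn from the pose commanded when the call began, along the tool's axes at that moment; what a row does not reach only later rows make up. A row lasts 1/8 s, in which the tool goes at most 62.5 mm and 10.7 degrees, less where a joint would pass 70% of its speed; a pose out of reach is approached as far as the arm can. A call with a gripper value outside its range is refused whole. The fingers move at their own pace and stop on an object; "squeeze" is the grip in N (left out, the last holds). Time passes only in rows, so rows that repeat a pose let the fingers close. It gives the time, the measured TCP pose, the force, the opening and the grip force at its end, in the units of the state.
- status.get_obs(): the state, without advancing time (a new reading comes with each control period).
- viewer.camera(name): name is "scene" or "top"; returns the picture (480x640x3 uint8, red, green, blue); there is no depth.
- viewer.camera_model(name): a dict with "fx", "fy", "cx", "cy" (pixels), "R" (3x3) and "t" (3): a world point X has camera coordinates R X + t. Camera axes: x right, y down, z forward; pixel columns grow to the right and rows downward; lengths in m; the calibration is good to about 2 mm. A picture is of the moment at which its call begins. camera_model takes no time and is no camera call.
- manip.hand_in(): hands the job in; it is judged then, once.
The state is a dict: "clock": time; "joint_pos": joint angles; "joint_velocities": joint speeds; "tau": joint torques, N m; "position": TCP position; "ee_rot": TCP orientation; "ft_force": force on the tool from outside, world axes, zero at the start; "torque": the same for the moment, N m; "grip_width": opening from 0.0 (shut) to 1.0 (fully open); "grasp_force": force on a finger pad.
Only numpy, scipy, OpenCV 4.12 (cv2) and the standard library are available. Lean on these libraries where they do the work, as an engineer would, in place of code of your own. Each camera call takes 0.05 s, during which the arm holds its last target. There are 200 camera calls.

## Task

Load the test cartridge into the reader using only your fingertips, without grasping or lifting it: with one fingertip push the flap's lever back and hold the flap open, while the other fingertip pushes the cartridge by its upright end plate under the flap until it is fully home against the stop inside. Keep the flap held up clear of the cartridge until it is home, then take the fingers away so that the flap springs shut, and leave the things standing around alone.

Things in the scene. Friction and masses are not known exactly. Their poses are not given: they have to be found in the camera images.
- reader: Fixed white cartridge reader with a dark steel loading lane. Origin on the bench (z 0) straight below the flap's hinge, on the centre line; +x runs along the lane into the machine, +y left, z up. All 'reader x, y' here are in this frame. Roof 24 mm above the bench, 104 mm wide, x = 2 to 106 mm; then a case 85 mm high, 150 mm wide, x = 110 to 220 mm. Hinge ears (x = 0, y = +-24 to +-31 mm) are 37 mm high.
- mouth (a point): Middle of the lane's floor at the mouth (reader x = 0, 6 mm above the bench). The lane runs from reader x = -150 mm to here and on under the roof (15 mm headroom) between rails with inner faces at y = +-21.5 mm and tops 18 mm above the bench. The cartridge's nose meets the inner stop at reader x = 30 mm.
- flap (a joint): Angle of the spring-closed flap (rad): 0 shut, 2.09 end of swing. Hinge along reader y, 29 mm above the bench at reader x = 0. Pushing its lever in +x opens it; let go, it shuts by itself. From 0.95 rad on it clears the cartridge. Spring moment 0.018 N m shut, 0.056 N m fully open: some 1 to 7 N on a fingertip.
- flap_edge (a point): Middle of the flap's lower edge. The flap is a grey plate 41 mm wide, 16 mm long, 3 mm thick; shut, it hangs in the mouth from the hinge, lower edge 13 mm above the bench. It opens only outward and up, over the lane, sweeping out to reader x = -17 mm, so a cartridge pushed against it keeps it shut.
- lever_tip (a point): Middle of the round bar (7 mm thick, 18 mm long) at the free end of the steel lever, which is one piece with the flap: on the centre line, 60 mm long from the hinge, 16 mm wide, 4 mm thick. Shut, it leans out over the lane, 60 deg above level, tip at reader x = -30 mm, 81 mm above the bench. Fully open it lies flat back over the roof.
- lever_root (a point): The hinge axis at the lever's foot, reader x = 0, 29 mm above the bench. A fingertip ending 33 to 43 mm above the bench can push the lever back past upright and then ride along on top of it, holding it down; with the front of the finger 6 mm past the hinge the flap is open enough, and it holds until the back of the finger passes reader x = 52 mm.
- cartridge: White test cartridge (60 g), loose in the lane, +x = nose, along the reader's +x. Origin under the middle of its block (24 mm long, 40 wide, 12 high: x = -12 to 12). Behind: tongue 4 mm thick, 30 wide, to x = -38; then an upright end plate x = -43 to -38, 34 wide, 46 high (top 52 mm above the bench). It starts at reader x = -90 to -58 mm; home is x = 18 mm.
- push_face (a point): Point on the outer (-x) face of the cartridge's upright end plate, on its centre line, 42 mm above the bench: where to push, in +x. Home, the plate stands out in front of the shut flap (its outer face at reader x = -25 mm), which closes above the tongue.
- bottle: White bottle with a blue cap, 56 mm across, 110 mm high, loose; a bystander. Origin under its centre.
- rack: Orange tube rack 90 x 60 mm, 40 mm high with its tubes, loose; a bystander. Origin under its centre.
- jar: Small amber glass jar, 44 mm across, 50 mm high, loose; a bystander. Origin under its centre.
- slidebox: Flat aluminium tray 100 x 34 mm with a glass block on it, 22 mm high, loose; a bystander. Origin under its centre.
Not all that is in view belongs to the job. Leave any purple, red or yellow look-alike of the cartridge alone.

How it is judged:
By the outcome, as a careful person would: the job done as asked, in the order asked, and still so for the second after the job is handed in, with the robot touching nothing.
It also fails if it takes over 40 s, if anything falls off the work surface, if the arm or the gripper's body presses on something with over 40 N, if the wrist force passes 120 N, or if a joint passes its speed limit or range.

## Working session

There is one attempt and no reset: what is moved stays moved. The work goes in short steps, Python scripts to look and compute and a tool call to move; the robot and the scene stay as the last step left them, time stands still between calls to the robot, and variables do not carry over. Pictures are saved under pics/ and viewed, at most 10 in all, crops included, and the job is handed in when it is done.

Besides the shell and the picture viewer there is one more tool, called in YAML: its name, and indented under it one key for each argument. play_rows: Moves the arm, as the interface text tells. Its arguments: {"type":"object","properties":{"plan":{"type":"array","items":{"type":"number"}},"squeeze":{"type":"number"}},"required":["plan"]}

```bash
mkdir -p pics; ls; python3 - <<'E'
from workcell import status, viewer, manip
import cv2
for n in("scene","top"):
    im=viewer.camera(n); cv2.imwrite(f"pics/{n}0.png",im[:,:,::-1]); m=viewer.camera_model(n); print(n,m)
o=status.get_obs(); print({k:o[k] for k in("clock","position","ee_rot","ft_force","grip_width")}, manip.tip_extent)
E
```

```text
pics
scene {'fx': 464.29272700762016, 'fy': 464.29272700762016, 'cx': 325.0740066475669, 'cy': 241.16526690709455, 'R': array([[-0.11150881,  0.9937575 , -0.00343766],
       [ 0.72900657,  0.07944942, -0.67988029],
       [-0.67536302, -0.07831872, -0.73331506]]), 't': array([ 0.01673033, -0.38545035,  1.17204311])}
top {'fx': 461.06126075911607, 'fy': 461.06126075911607, 'cx': 322.0666080382676, 'cy': 230.65345523411688, 'R': array([[-0.02269851, -0.99876948, -0.04409429],
       [-0.98232473,  0.03047845, -0.18468675],
       [ 0.18580341,  0.0391228 , -0.98180777]]), 't': array([0.07544904, 0.55434587, 0.69990936])}
{'clock': 0.1, 'position': array([0.1441052 , 0.60783955, 0.24457928]), 'ee_rot': array([ 1.16112800e-01,  9.93235825e-01, -6.42326033e-04, -3.83007622e-05]), 'ft_force': array([-0.46649369,  0.37860006,  0.15100614]), 'grip_width': 1.0006377938559698} 0.014
```

View pics/scene0.png

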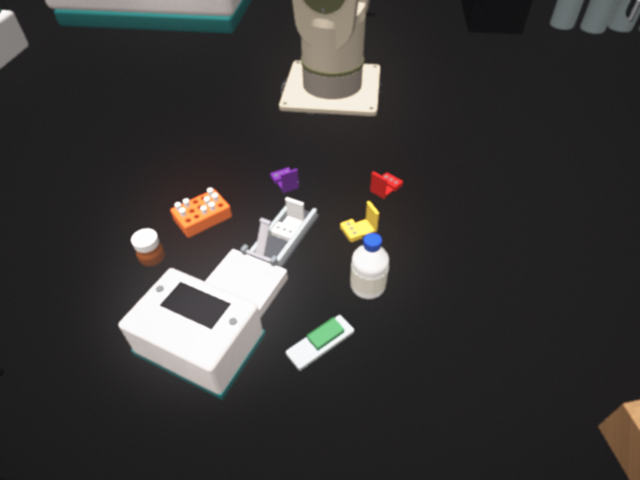

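View pics/top0.png

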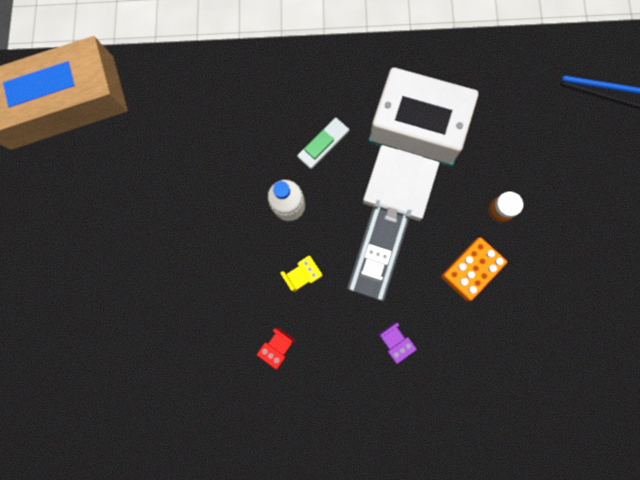

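The scene view shows the reader at lower left with its lane pointing up and right, and the cartridge at about (288,222). In the top view the lane runs from (368,295) to (392,212), with the roof corners around (365–438, 148–218). I'll enlarge both.

```bash
python3 - <<'E'
import cv2
a=cv2.imread("pics/top0.png")[130:310,330:490]; cv2.imwrite("pics/topc.png",cv2.resize(a[:150+30],None,fx=3.3,fy=3.3,interpolation=cv2.INTER_CUBIC))
a=cv2.imread("pics/scene0.png")[180:320,190:340]; cv2.imwrite("pics/scc.png",cv2.resize(a,None,fx=4,fy=4,interpolation=cv2.INTER_CUBIC))
E
```

```text
(no output)
```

View pics/topc.png

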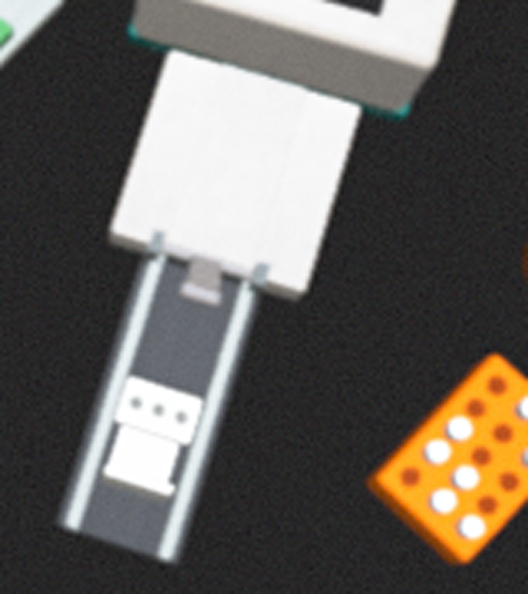

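View pics/scc.png

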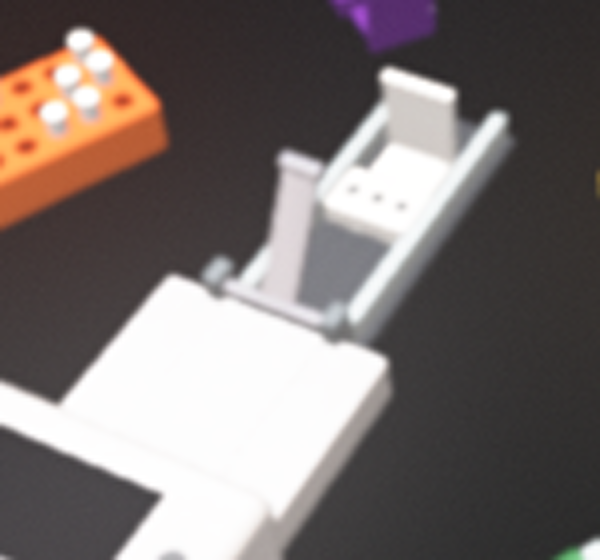

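```bash
cat > geo.py <<'E'
import numpy as np
from workcell import viewer
from scipy.optimize import least_squares
M={n:viewer.camera_model(n) for n in("scene","top")}
def proj(n,P):
    m=M[n]; c=np.atleast_2d(P)@m["R"].T+m["t"]
    return np.c_[m["fx"]*c[:,0]/c[:,2]+m["cx"], m["fy"]*c[:,1]/c[:,2]+m["cy"]]
def r2w(p,P):
    c,s=np.cos(p[2]),np.sin(p[2]); P=np.atleast_2d(P)/1000.
    return np.c_[p[0]+c*P[:,0]-s*P[:,1], p[1]+s*P[:,0]+c*P[:,1], P[:,2]]
E
cat > fit.py <<'E'
from geo import *
T=lambda u,v:(u/3.3+330,v/3.3+130); S=lambda u,v:(u/4+190,v/4+180)
obs=[("top",(2,52,24),T(112,234)),("top",(2,-52,24),T(302,292)),("top",(106,52,24),T(170,50)),("top",(106,-52,24),T(360,104)),
("top",(-150,21.5,18),T(80,529)),("top",(-150,-21.5,18),T(160,558)),("top",(-30,0,83),T(202,292)),
("scene",(2,52,24),S(388,362)),("scene",(2,-52,24),S(175,277)),("scene",(-30,0,83),S(300,158))]
f=lambda p:np.concatenate([proj(n,r2w(p,P))[0]-uv for n,P,uv in obs])
r=least_squares(f,[.55,-.1,-.3],loss="soft_l1"); p=r.x; print(p,np.degrees(p[2])); print(f(p).reshape(-1,2).round(1))
c=[("top",(12,20,18),T(131,378)),("top",(12,-20,18),T(202,402)),("top",(-43,17,52),T(106,485)),("top",(-43,-17,52),T(171,494)),
("scene",(-43,-17,52),S(384,70)),("scene",(-43,17,52),S(457,90))]
g=lambda q:np.concatenate([proj(n,r2w(p,np.array(P)+[q[0],q[1],0]))[0]-uv for n,P,uv in c])
r=least_squares(g,[-75,0]); print(r.x); print(g(r.x).reshape(-1,2).round(1))
E
python3 fit.py
```

```text
[ 0.59384072 -0.05857152 -0.33937536] -19.444775774250527
[[-0.6 -1. ]
 [ 0.7 -0.6]
 [-0.6 -0.2]
 [-0.2  0.3]
 [-0.6  0.3]
 [-0.  -0.4]
 [-0.5  0.7]
 [-0.7 -1.6]
 [-2.1 -1.3]
 [-0.   0.5]]
[-80.46055018   0.48341032]
[[-1.   0.2]
 [ 0.2  0.1]
 [-0.6 -2.6]
 [ 0.1  1.2]
 [-0.1 -1.4]
 [-1.2 -0.8]]
```

The fit puts the hinge at (0.594, -0.059) with yaw -19.4°, and the cartridge at reader x = -80. Next I'll work out the tool-frame shifts for the approach.

```bash
cat > tool.py <<'E'
from geo import *
from workcell import status
from scipy.spatial.transform import Rotation as R
p=[0.59384,-0.05857,-0.33938]
def shift(x,y,z,o=None):   # reader mm TCP target, tool pointing down, tool y along reader +x
    o=o or status.get_obs(); q=R.from_quat(o["ee_rot"])
    c,s=np.cos(p[2]),np.sin(p[2])
    G=R.from_matrix(np.array([[s,c,0],[-c,s,0],[0,0,-1.]]).T@np.eye(3)) if 0 else R.from_matrix(np.c_[[s,-c,0],[c,s,0],[0,0,-1.]])
    d=q.inv().apply(r2w(p,[x,y,z])[0]-o["position"])
    return (q.inv()*G).as_rotvec(degrees=True).round(2), d.round(4)
def where():
    o=status.get_obs(); c,s=np.cos(p[2]),np.sin(p[2]); d=o["position"]-[p[0],p[1],0]
    y=R.from_quat(o["ee_rot"]).as_matrix()[:,1]
    f=o["ft_force"]; print("t",o["clock"],"TCP reader mm",(np.array([c*d[0]+s*d[1],-s*d[0]+c*d[1],d[2]])*1000).round(1),"yaw",np.degrees(np.arctan2(y[1],y[0])).round(2),"F reader",np.array([c*f[0]+s*f[1],-s*f[0]+c*f[1],f[2]]).round(1),"grip",o["grip_width"])
E
python3 - <<'E'
from tool import *
where(); print(r2w(p,[-100,0,160])); print(shift(-100,0,160)); 
q=R.from_quat(status.get_obs()["ee_rot"]); print(q.inv().apply(np.array([.45,.35,.245])-status.get_obs()["position"]))
E
```

```text
t 0.1 TCP reader mm [-645.9  478.7  244.6] yaw 76.66 F reader [-0.6  0.2  0.2] grip 1.0006377938559698
[[ 0.49954388 -0.02527975  0.16      ]]Traceback (most recent call last):
  File "<stdin>", line 2, in <module>
  File "tool.py", line 8, in shift
    G=R.from_matrix(np.array([[s,c,0],[-c,s,0],[0,0,-1.]]).T@np.eye(3)) if 0 else R.from_matrix(np.c_[[s,-c,0],[c,s,0],[0,0,-1.]])
                                                                                  ~~~~~~~~~~~~~^^^^^^^^^^^^^^^^^^^^^^^^^^^^^^^^^^^
  File "scipy/spatial/transform/_rotation.pyx", line 1143, in scipy.spatial.transform._rotation.Rotation.from_matrix
ValueError: Non-positive determinant (left-handed or null coordinate frame) in rotation matrix 0: [[-0.33290252  0.94296125  0.        ]
 [-0.94296125 -0.33290252  0.        ]
 [ 0.          0.         -1.        ]].
```

```bash
sed -i 's/^    G=.*/    G=R.from_matrix(np.c_[[-s,c,0],[c,s,0],[0,0,-1.]])/' tool.py
python3 - <<'E'
from tool import *
print(shift(-100,0,160)); 
q=R.from_quat(status.get_obs()["ee_rot"]); print(q.inv().apply(np.array([.45,.35,.245])-status.get_obs()["position"]))
E
```

```text
(array([-5.000e-02,  6.000e-02,  9.611e+01]), array([-0.4919, -0.534 ,  0.0853]))
[-3.57118511e-01 -1.80331312e-01 -1.62923386e-04]
```

play_rows:
  plan: [0,0,6,-0.045,-0.0225,0,1,0,0,12,-0.09,-0.045,0,1,0,0,18,-0.135,-0.0675,0,1,0,0,24,-0.18,-0.09,0,1,0,0,30,-0.225,-0.1125,0,1,0,0,36,-0.27,-0.135,0,1,0,0,42,-0.315,-0.1575,0,1,0,0,48,-0.35,-0.19,0,1,0,0,54,-0.375,-0.23,0,1,0,0,60,-0.395,-0.275,0,1,0,0,66,-0.41,-0.32,0,1,0,0,72,-0.43,-0.365,0,1,0,0,78,-0.445,-0.41,0.01,1,0,0,84,-0.46,-0.455,0.03,1,0,0,90,-0.475,-0.495,0.05,1,0,0,96.1,-0.4919,-0.534,0.07,1,0,0,96.1,-0.4919,-0.534,0.085,1,0,0,96.1,-0.4919,-0.534,0.085,1]

```text
clock: 2.35
position: [0.4988, -0.0244, 0.1592]
ee_rot: [0.816, 0.578, -0.001, -0.001]
ft_force: [-0.1, 0.0, -0.0]
grip_width: 1.003
grasp_force: 0.0
```

```bash
python3 - <<'E'
from tool import *
import cv2
from workcell import manip
where(); print(shift(-100,0,120),manip.tip_extent)
im=viewer.camera("scene")[:,:,::-1]; cv2.imwrite("pics/s1.png",im)
c=cv2.resize(im[120:300,190:370],None,fx=3.3,fy=3.3,interpolation=cv2.INTER_CUBIC); cv2.imwrite("pics/s1c.png",c)
for z in(14,1): # predicted tips front/rear outer
    print(z,(proj("scene",r2w(p,[[-43,11,160-z],[-43,-11,160-z],[-157,11,160-z]]))-[190,120])*3.3)
E
```

```text
t 2.35 TCP reader mm [-101.     0.6  159.2] yaw -19.38 F reader [-0.1 -0.  -0. ] grip 1.0034151845047383
(array([-0.13,  0.06,  0.06]), array([-0.0005,  0.0011,  0.0392])) 0.014
14 [[269.48507565 219.52419472]
 [227.68748023 205.88511525]
 [385.66026453  84.33375681]]
1 [[266.92072456 197.14584978]
 [224.56888546 183.53149759]
 [384.80705211  62.31381336]]
```

View pics/s1c.png

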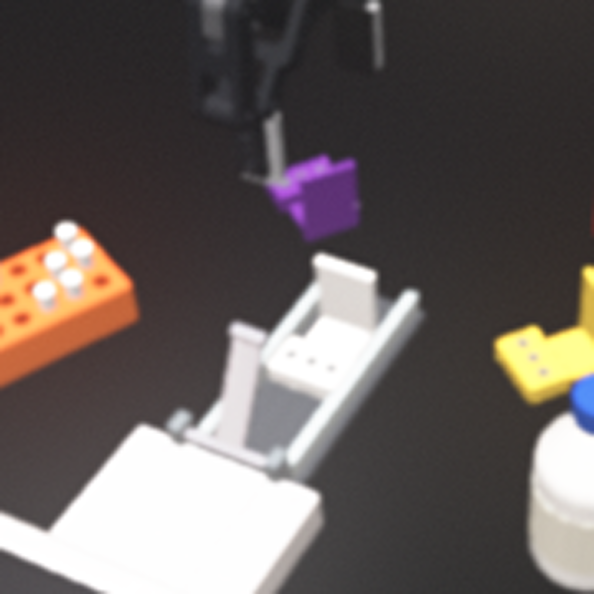

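The picture shows the front fingertip's lower edge at crop (243,177)–(285,187), which puts the open tips about 6 mm below the TCP. I'll go down to a TCP height of about 48 mm and check again.

play_rows:
  plan: [0,0,0,0,0.001,0.02,1,0,0,0,0,0.001,0.045,1,0,0,0,0,0.001,0.07,1,0,0,0,0,0.001,0.09,1,0,0,0,0,0.001,0.105,1,0,0,0,0,0.001,0.111,1,0,0,0,0,0.001,0.111,1]

```text
clock: 3.28
position: [0.5007, -0.025, 0.0495]
ee_rot: [0.816, 0.578, 0.0, -0.0]
ft_force: [0.3, -0.3, 0.5]
grip_width: 0.999
grasp_force: 0.0
```

```bash
python3 - <<'E'
from tool import *
import cv2
where()
im=viewer.camera("scene")[:,:,::-1]; im2=viewer.camera("top")[:,:,::-1]
a=cv2.resize(im[170:280,230:340],None,fx=5,fy=5,interpolation=cv2.INTER_CUBIC); cv2.imwrite("pics/s2.png",a)
for z in (46,43,40,34):
  print(z,((proj("scene",r2w(p,[[-58,11,z],[-58,-11,z],[-43,11,z],[-43,-11,z]]))-[230,170])*5).round(0).tolist())
E
```

```text
t 3.275 TCP reader mm [-99.    0.7  49.5] yaw -19.41 F reader [ 0.4 -0.2  0.5] grip 0.9988885917726077
46 [[257.0, 286.0], [200.0, 266.0], [235.0, 315.0], [177.0, 294.0]]
43 [[258.0, 292.0], [201.0, 272.0], [236.0, 321.0], [178.0, 301.0]]
40 [[259.0, 298.0], [202.0, 278.0], [236.0, 328.0], [179.0, 307.0]]
34 [[260.0, 311.0], [204.0, 291.0], [238.0, 340.0], [181.0, 319.0]]
```

View pics/s2.png

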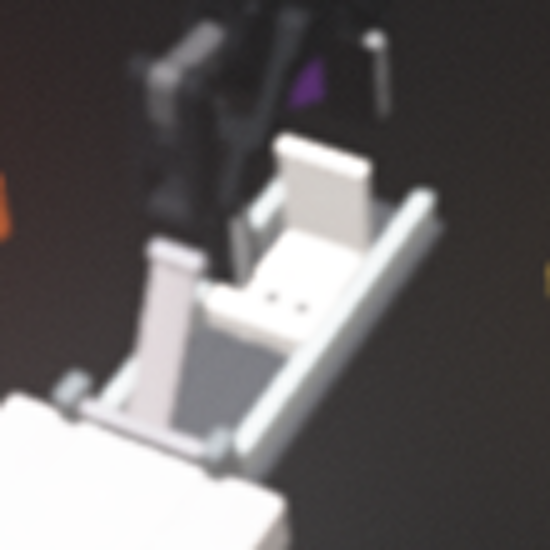

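```bash
python3 - <<'E'
from tool import *
import cv2
a=cv2.imread("pics/s1.png")[140:190,250:310]; im=viewer.camera("scene")[:,:,::-1]
b=im[205:255,250:310]; c=im[160:210,280:340]; t=viewer.camera("top")[:,:,::-1][200:250,340:400]
cv2.imwrite("pics/s3full.png",im)
g=lambda i:cv2.resize((255*(i/255.)**.45).astype(np.uint8),None,fx=6.5,fy=6.5,interpolation=cv2.INTER_CUBIC)
I=np.vstack([np.hstack([g(a),g(b)]),np.hstack([g(c),g(t)])])[:600]; print(I.shape); cv2.imwrite("pics/m.png",I)
def pr(o,x,y,zs):
  for z in zs: print(o,z,((proj("scene",r2w(p,[x,y,z]))-o)*6.5).round(0).tolist())
for y in(11,-11):
  pr([250,140],-58.5,y,(159,153,145)); pr([250,205],-56.5,y,(48,42,36)); pr([280,160],-141.5,y,(48,42,36))
E
```

```text
(600, 780, 3)
[250, 140] 159 [[170.0, 219.0]]
[250, 140] 153 [[172.0, 240.0]]
[250, 140] 145 [[175.0, 266.0]]
[250, 205] 48 [[201.0, 142.0]]
[250, 205] 42 [[203.0, 159.0]]
[250, 205] 36 [[205.0, 175.0]]
[280, 160] 48 [[160.0, 235.0]]
[280, 160] 42 [[161.0, 251.0]]
[280, 160] 36 [[162.0, 268.0]]
[250, 140] 159 [[87.0, 193.0]]
[250, 140] 153 [[90.0, 213.0]]
[250, 140] 145 [[93.0, 240.0]]
[250, 205] 48 [[127.0, 116.0]]
[250, 205] 42 [[129.0, 133.0]]
[250, 205] 36 [[131.0, 149.0]]
[280, 160] 48 [[89.0, 212.0]]
[280, 160] 42 [[90.0, 228.0]]
[280, 160] 36 [[91.0, 244.0]]
```

View pics/m.png

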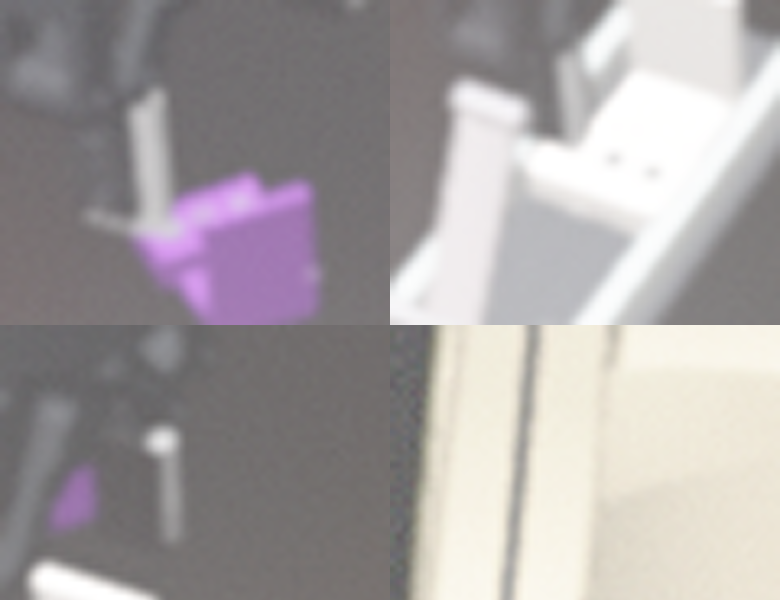

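The pad strips end near (575,142) and (172,545) in the montage. That puts the open tips about 1–3 mm below the TCP, so at roughly 48 mm now. I'll lower to a tip height of about 39 mm and start pushing the lever.

play_rows:
  plan: [0,0,0,0,0,0.005,1,0,0,0,-0.0005,0,0.0085,1,0,0,0,-0.0005,0.005,0.0085,1,0,0,0,-0.0005,0.01,0.0085,1,0,0,0,-0.0005,0.015,0.0085,1,0,0,0,-0.0005,0.02,0.0085,1,0,0,0,-0.0005,0.025,0.0085,1,0,0,0,-0.0005,0.03,0.0085,1,0,0,0,-0.0005,0.035,0.0085,1,0,0,0,-0.0005,0.04,0.0085,1,0,0,0,-0.0005,0.045,0.0085,1,0,0,0,-0.0005,0.045,0.0085,1]

```text
clock: 4.97
position: [0.5429, -0.0408, 0.0407]
ee_rot: [0.816, 0.577, -0.0, -0.0]
ft_force: [-0.0, -0.2, 1.2]
grip_width: 0.998
grasp_force: 0.5
```

```bash
python3 - <<'E'
from tool import *
import cv2
where()
g=lambda i:cv2.resize((255*(i/255.)**.6).astype(np.uint8),None,fx=4,fy=4,interpolation=cv2.INTER_CUBIC)
im=viewer.camera("scene")[:,:,::-1]
cv2.imwrite("pics/s4.png",g(im[170:310,200:350]))
E
```

```text
t 4.975 TCP reader mm [-53.9  -0.2  40.7] yaw -19.45 F reader [ 0.1 -0.2  1.2] grip 0.9980657496113498
```

View pics/s4.png

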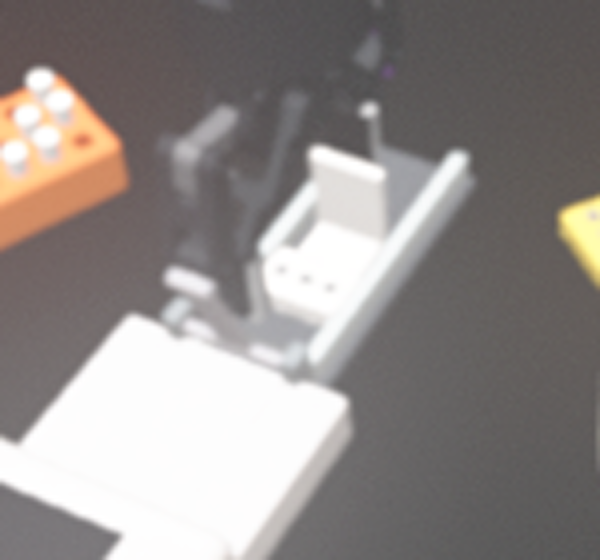

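The lever has been pushed back to about upright with its bar at (188,280), and the cartridge is being carried along with the rear finger behind its plate. I'll continue and narrow the gap on the way.

play_rows:
  plan: [0,0,0,0,0.005,0,1,0,0,0,0,0.01,0,1,0,0,0,0,0.015,0,1,0,0,0,0,0.02,0,1,0,0,0,0,0.025,0,1,0,0,0,0,0.028,-0.0005,0.98,0,0,0,0,0.031,-0.001,0.96,0,0,0,0,0.034,-0.0015,0.94,0,0,0,0,0.037,-0.002,0.92,0,0,0,0,0.04,-0.003,0.9,0,0,0,0,0.043,-0.0035,0.88,0,0,0,0,0.046,-0.004,0.86,0,0,0,0,0.049,-0.005,0.84,0,0,0,0,0.051,-0.0055,0.82,0,0,0,0,0.053,-0.006,0.8,0,0,0,0,0.053,-0.006,0.8]
  squeeze: 20

```text
clock: 7.02
position: [0.593, -0.0584, 0.0468]
ee_rot: [0.816, 0.578, 0.0, 0.0]
ft_force: [-0.6, -0.5, 1.4]
grip_width: 0.797
grasp_force: 0.6
```

```bash
python3 - <<'E'
from tool import *
import cv2
where()
g=lambda i:cv2.resize((255*(i/255.)**.6).astype(np.uint8),None,fx=4,fy=4,interpolation=cv2.INTER_CUBIC)
im=viewer.camera("scene")[:,:,::-1]
cv2.imwrite("pics/s5.png",g(im[170:310,200:350]))
E
```

```text
t 7.025 TCP reader mm [-0.8 -0.1 46.8] yaw -19.44 F reader [-0.4 -0.6  1.4] grip 0.7971957847982468
```

View pics/s5.png

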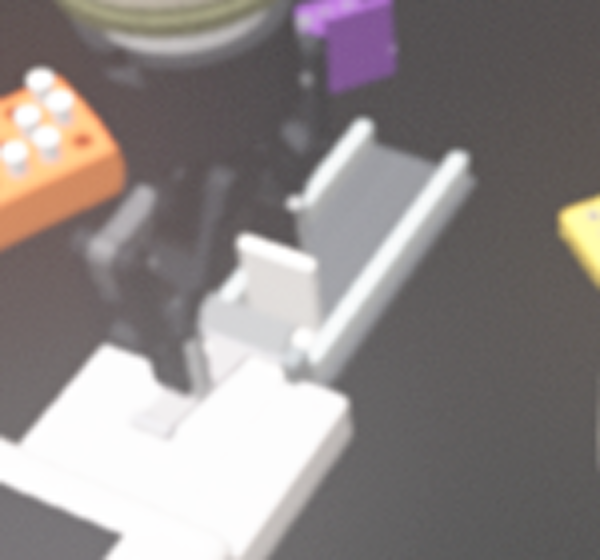

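The lever lies back on the roof under the front finger, with its bar at (160,415). The flap is up and the cartridge is well under it, so now the last centimetre.

play_rows:
  plan: [0,0,0,0,0.002,0,0.8,0,0,0,0,0.004,0,0.8,0,0,0,0,0.006,0,0.8,0,0,0,0,0.0075,0,0.8,0,0,0,0,0.0085,0,0.8,0,0,0,0,0.0085,0,0.8]

```text
clock: 7.82
position: [0.6009, -0.0612, 0.0468]
ee_rot: [0.816, 0.578, 0.0, 0.0]
ft_force: [-0.4, 0.3, 0.4]
grip_width: 0.799
grasp_force: 0.5
```

play_rows:
  plan: [0,0,0,0,0.001,0,0.8,0,0,0,0,0.001,0,0.8]

```text
clock: 8.07
position: [0.6018, -0.0615, 0.0468]
ee_rot: [0.816, 0.578, 0.0, 0.0]
ft_force: [-0.2, -0.0, 0.7]
grip_width: 0.8
grasp_force: 0.5
```

```bash
python3 -c "
from tool import *
where()"
```

```text
t 8.075 TCP reader mm [ 8.5 -0.1 46.8] yaw -19.44 F reader [-0.2 -0.1  0.7] grip 0.7996080770062719
```

play_rows:
  plan: [0,0,0,0,0.001,0,0.8,0,0,0,0,0.001,0,0.8]

```text
clock: 8.32
position: [0.6028, -0.0618, 0.0468]
ee_rot: [0.816, 0.578, 0.0, 0.0]
ft_force: [-1.0, 0.7, 1.5]
grip_width: 0.801
grasp_force: 0.5
```

play_rows:
  plan: [0,0,0,0,0.001,0,0.8,0,0,0,0,0.001,0,0.8]

```text
clock: 8.57
position: [0.6037, -0.0621, 0.0468]
ee_rot: [0.816, 0.578, 0.0, -0.0]
ft_force: [-1.2, -0.2, 0.6]
grip_width: 0.799
grasp_force: 0.8
```

play_rows:
  plan: [0,0,0,0,0.001,0,0.8,0,0,0,0,0.001,0,0.8]

```text
clock: 8.82
position: [0.6038, -0.0621, 0.0467]
ee_rot: [0.816, 0.578, -0.001, -0.001]
ft_force: [-6.4, 2.1, 6.0]
grip_width: 0.798
grasp_force: 3.3
```

play_rows:
  plan: [0,0,0,0,0.001,0,0.8,0,0,0,0,0.001,0,0.8]

```text
clock: 9.07
position: [0.6039, -0.0621, 0.0466]
ee_rot: [0.816, 0.578, -0.001, -0.002]
ft_force: [-10.4, 3.7, 8.8]
grip_width: 0.798
grasp_force: 5.7
```

```bash
python3 - <<'E'
from tool import *
where()
E
```

```text
t 9.075 TCP reader mm [10.7 -0.  46.6] yaw -19.43 F reader [-11.    0.1   8.8] grip 0.7983055773083845
```

The cartridge is firmly against the stop (11 N, no further travel). I'll back off until the front finger is just past the hinge, then lift away.

play_rows:
  plan: [0,0,0,0,-0.004,0,0.8,0,0,0,0,-0.012,0,0.8,0,0,0,0,-0.02,0,0.8,0,0,0,0,-0.028,0,0.8,0,0,0,0,-0.036,0,0.8,0,0,0,0,-0.044,0,0.8,0,0,0,0,-0.052,0,0.8,0,0,0,0,-0.052,0,0.8,0,0,0,0,-0.052,-0.01,0.8,0,0,0,0,-0.052,-0.025,0.8,0,0,0,0,-0.052,-0.04,0.8,0,0,0,0,-0.052,-0.055,0.8,0,0,0,0,-0.052,-0.075,0.8,0,0,0,0,-0.052,-0.1,0.8,0,0,0,0,-0.07,-0.13,0.8,0,0,0,0,-0.1,-0.15,0.8,0,0,0,0,-0.14,-0.16,0.8,0,0,0,0,-0.18,-0.16,0.8,0,0,0,0,-0.2,-0.16,0.8,0,0,0,0,-0.2,-0.16,0.8]

```text
clock: 11.58
position: [0.4166, 0.0041, 0.2077]
ee_rot: [0.816, 0.578, 0.001, -0.0]
ft_force: [1.3, -0.5, 0.1]
grip_width: 0.802
grasp_force: 0.0
```

```bash
python3 - <<'E'
from tool import *
import cv2
where()
g=lambda i:cv2.resize(i,None,fx=4,fy=4,interpolation=cv2.INTER_CUBIC)
im=viewer.camera("scene")[:,:,::-1]; t=viewer.camera("top")[:,:,::-1]
cv2.imwrite("pics/s6.png",np.hstack([g(im[200:340,200:300]),g(t[150:290,330:430])]))
E
```

```text
t 11.575 TCP reader mm [-188.     0.   207.7] yaw -19.38 F reader [ 1.4 -0.   0.1] grip 0.8019085109410405
```

View pics/s6.png

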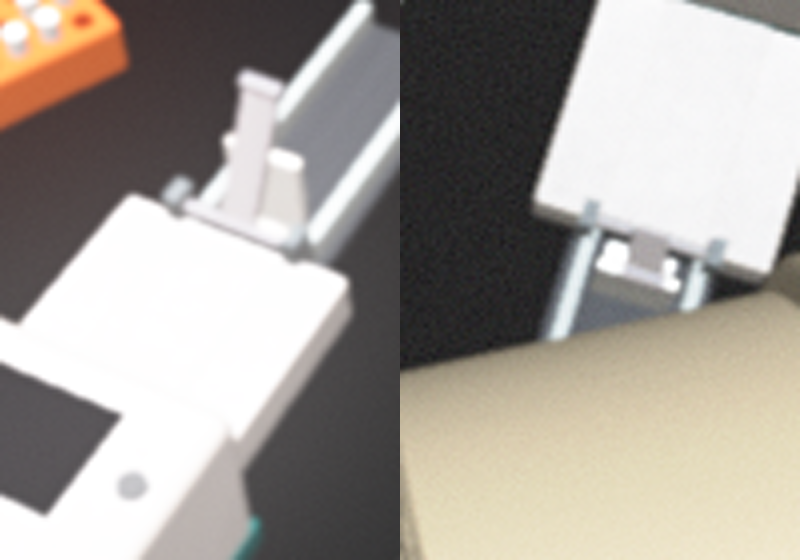

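The lever bar at (260,80) is back at its start pixel, so the flap is shut. The end plate, with its top between (228,140) and (302,157), stands just in front of it. I'll check the plate's position and hand in.

```bash
python3 - <<'E'
from tool import *
from workcell import manip
for x in(-25,-30): print(x,((proj("scene",r2w(p,[[x,-17,52],[x,17,52]]))-[200,200])*4).round())
print(manip.hand_in())
E
```

```text
-25 [[225. 129.]
 [297. 156.]]
-30 [[232. 121.]
 [304. 147.]]
the job is handed in; nothing more can be done
None
```

The cartridge was pushed home against the stop (11 N, no further travel) with the flap held open. The fingers were then taken away, the last picture showed the flap shut, and the job has been handed in with no verdict returned.

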